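# Tension and lock the blade of a bench bandsaw

### The job

A new blade has been fitted to the green bench bandsaw and hangs slack. Wind the tension handwheel clockwise by its red crank handle until the blade is firmly tight, which is when the handle takes about 16 newtons to keep turning, without over-tightening it; then swing the orange lock lever clockwise against its stop and let go of everything. Leave the other things on the bench alone.

Things in the scene. Friction and masses are not known exactly. Their poses are not given: they have to be found in the camera images.
- screw_axis (a point): Fixed point of the saw on the level axis of its tension screw, 185 mm above the table. Axes are the saw's: z up; y level, along the screw, from the wheel towards the free end of the red handle; x level, to the saw's back. The saw (up to 325 mm high) lies from 37 to 650 mm along -y; the +y side is free.
- hub (a point): Centre of the handwheel: dark steel, 147 mm over the rim, 17 mm thick, on the axis of screw_axis. Clockwise seen from the handle side tightens: from the top the handle goes to -x of screw_axis, then down, +x, up. Each turn moves the wheel 6 mm along -y until its hub meets the collar; then it creeps only about 1 mm more.
- handle (a point): Middle of the free length of the red crank handle: round grip 25 mm thick, 80 mm long, level, 65 mm off the wheel's axis and parallel to it, on its +y side. The point is 60 mm out from the wheel's mid plane (grip: 13 to 93 mm). It spins on its pin: pinched from above, fingers on its x sides, it can be carried round the full upright circle with the gripper pointing down.
- handwheel: The handwheel with its handle; origin at hub. Force along the handle's path to keep it turning slowly: about 4 N slack; after 0.1 to 0.8 turns (differs with the blade, does not show) the hub meets the collar and the force climbs, by 12 N in about 0.4 turns. 13 to 19 N is right, 16 N the aim; 22 N over-strains the blade. It stays where it is left.
- thrust_collar: Fixed collar of brass and steel, 50 mm across, on the screw's axis between the handwheel and the saw's end plate. The blade's tension presses the hub against it. Its origin lies on the table under the axis, 2 to 3.2 mm along -y from the point under screw_axis.
- lever_pivot (a point): Point on the upright pivot axis of the lock lever, at the mid-height of its bar: 150 mm from screw_axis along -y, 319.5 mm above the table. The black hub round it is 30 mm across and rises 10 mm above this point; the saw's top is 24 mm below it.
- lever_grip (a point): Point of the orange lock lever for gripping or pushing, 70 mm out from lever_pivot at the bar's mid-height. The bar is level, 13 mm wide, 17 mm high and ends 92 mm from the pivot; at least 24 mm is free under this point.
- lock_lever (a joint): Angle of the lock lever, rad: 0 = open, pointing to -x of screw_axis (the saw's front); grows clockwise seen from above to 1.5 = locked on its stop, pointing nearly along +y. Stiff all the way: 4 to 5 N at lever_grip; stays where it is left.
- hammer: Bystander: hammer lying on the bench; origin under its middle.
- tape_measure: Bystander: orange tape measure, 66 x 34 x 60 mm, standing; origin under its middle.
- steel_rule: Bystander: steel rule 300 x 30 x 4 mm, flat; origin under its middle.
- square: Bystander: engineer's square, stock 100 mm, blade 150 mm, flat; origin under its stock.
- punch: Bystander: centre punch 110 mm long, 12 mm thick, lying; origin under its middle.
- offcut: Bystander: yellow box-section offcut 90 x 60 x 40 mm; origin under its middle.
- spanner: Bystander: spanner lying in front of the saw; origin under its middle.

How it is judged:
By the outcome, as a careful person would: the job done as asked, in the order asked, and still so for the second after the job is handed in, with the robot touching nothing.
It also fails if it takes over 72 s, if anything falls off the work surface, if the arm or the gripper's body presses on something with over 40 N, if the wrist force passes 120 N, or if a joint passes its speed limit or range.

### The arm

A 6-joint arm with a two-finger parallel gripper is mounted at the origin on the work surface. World frame = base frame: x ahead of the robot, y to its left, z up, the work surface at z = 0. Lengths are in m, angles in degrees, forces in N, time in s.
With the tool pointing down it reaches from about 0.35 to 0.875 m from the base axis. Payload 4.2 kg.
Tool frame: the origin (TCP) lies at the very end of the fingers, on their centre line; the grasp point (between the pads) lies 19 mm behind it; z points along the fingers, y is the line along which they close (so a half turn about z gives the same grasp; the last joint's range is limited). The gripper opens to 87 mm and grips with 3 to 60 N. Pads are 19 mm wide; open, the fingers measure 117 mm over their backs; the gripper's body (75 mm by 190 mm) begins 51 mm behind the grasp point.
Start: joints at [-55.084, 22.042, 0.453, 0, -68.411, -14.817], TCP at [0.215, -0.587, 0.223] pointing down, gripper open.
Joint ranges: [-179.83, 179.83], [-69.29, 118.12], [-61.27, 80.66], [-181.25, 117.63], [-171.15, -9.14], [-177.46, 177.46]. Speed limits (degrees/s): [159.86, 159.86, 180, 180, 180, 180].

### API

Orientations are given as a 3x3 rotation matrix whose columns are the frame's x, y, z axes.
In Python, from station import * gives the robot as it stands.
- The arm moves only by the shell command python3 -m pendant 'ROWS'. ROWS is JSON, a list of rows, each an object of numbers: "x", "y", "z": the shift along the world's x, y, z normalised to -1 to 1, where 1 is 250 mm; "rx", "ry", "rz": the turn, a rotation vector about the world's x, y, z normalised to -1 to 1, where 1 is 180 degrees; "claw": the opening, from 0 (shut) to 1 (fully open). A call has exactly 8 rows; each row is the pose to reach, as a shift and turn from the pose commanded when the call began, turning the shorter way round; what a row does not reach only later rows make up. A row lasts 1/8 s, in which the tool goes at most 62.5 mm and 10.7 degrees, less where a joint would pass 70% of its speed; a pose out of reach is approached as far as the arm can. A call with a number of a shift or a turn outside -1 to 1 is refused whole. A call with a gripper value outside its range is refused whole. The fingers move at their own pace and stop on an object; the grip force is fixed at half the most. Time passes only in rows, so rows that repeat a pose let the fingers close, or fill a call up. It gives the time, the measured TCP pose, the force, the opening and the grip force at its end, in the units of the state.
- sense(): the state, without advancing time (a new reading comes with each control period).
- capture(name): name is "scene" or "top" or "wrist"; returns a dict with "color" (384x512x3 uint8, red, green, blue), "mtx" (3x3 intrinsics, pixels), "world_to_cam" (4x4, takes a point from world to camera coordinates). Camera axes: x right, y up, looking along -z (the intrinsics and any distortion apply to the point x, -y, -z); pixel columns grow to the right and rows downward; lengths in m; the calibration is good to about 2 mm. A picture is of the moment at which its call begins. There is no depth.
- finish_job(): hands the job in; it is judged then, once.
Trained networks look in a picture, given as the dict that the camera call returned (one of the last four; its "shot" number tells which), for a name from the list of things; names that differ only in an ending like _2 or _b are one class to them, and where a whole thing is asked for, a point or a joint stands for the part that bears it (a point fixed in the world has none). Each returns a list of dicts, best first, with "conf" (0 to 1); they miss things now and then, are a little off and sometimes report something else, mostly with a low value. They report only what shows in the picture. A call takes as long as a camera call.
- search_frame(picture, label): "centre" ([column, row] in pixels, amid what is visible of it).
- regions_of(picture, label): "region" (384x512 bool, what is visible of it) and "centre" ([column, row] in pixels, amid what is visible of it).
The state is a dict: "time_s": time; "joints": joint angles; "joint_velocities": joint speeds; "effort": joint torques, N m; "tcp_pos": TCP position; "ee_rot": TCP orientation; "wrist_force": force on the tool from outside, world axes, zero at the start; "moment": the same for the moment, N m; "gripper_width": opening from 0.0 (shut) to 1.0 (fully open); "gripper_force": force on a finger pad.
Only numpy, scipy, OpenCV 4.12 (cv2) and the standard library are available. Lean on these libraries where they do the work, as an engineer would, in place of code of your own. Each camera call takes 0.05 s, during which the arm holds its last target. There are 200 camera calls.

## Working session

There is one attempt and no reset: what is moved stays moved. The work goes in short steps, Python scripts to look and compute and a shell command to move; the robot and the scene stay as the last step left them, time stands still between calls to the robot, and variables do not carry over. Pictures are saved under pics/ and viewed, at most 10 in all, crops included, and the job is handed in when it is done.

```bash
mkdir -p pics; cat > h.py <<'E'
from station import *
import numpy as np, cv2
def proj(c,P):
    P=np.atleast_2d(P); q=(c["world_to_cam"]@np.c_[P,np.ones(len(P))].T)[:3]
    q=np.array([q[0],-q[1],-q[2]]); u=np.array(c["mtx"])@q
    return (u[:2]/u[2]).T
def ray(c,px):
    W=np.array(c["world_to_cam"]);R=W[:3,:3];o=-R.T@W[:3,3]
    d=np.linalg.inv(c["mtx"])@np.array([px[0],px[1],1.]); d=R.T@np.array([d[0],-d[1],-d[2]])
    return o,d/np.linalg.norm(d)
def atz(c,px,z):
    o,d=ray(c,px); return o+d*(z-o[2])/d[2]
def tri(rs):
    A=np.zeros((3,3));b=np.zeros(3)
    for o,d in rs:
        M=np.eye(3)-np.outer(d,d);A+=M;b+=M@o
    return np.linalg.solve(A,b)
def save(c,n): cv2.imwrite("pics/"+n,c["color"][:,:,::-1])
E
python3 - <<'E'
from h import *
s=sense(); print({k:np.round(v,3).tolist() for k,v in s.items()})
ims=[]
for n in("scene","top","wrist"):
    c=capture(n); ims.append(c["color"])
    print(n,np.round(c["mtx"],1).tolist(),np.round(ray(c,(256,192)),3).tolist())
    for l in("handle","hub","handwheel","thrust_collar","lever_grip","lever_pivot","lock_lever"):
        r=search_frame(c,l); print(l,[(np.round(x["centre"],1).tolist(),round(x["conf"],2)) for x in r[:3]])
cv2.imwrite("pics/a.png",cv2.resize(np.vstack([np.hstack(ims[:2]),np.hstack([ims[2],ims[2]*0])]),(800,600))[:,:,::-1])
E
```

```text
{'time_s': 0.0, 'joints': [-55.085, 22.089, 0.378, -0.03, -68.412, -14.817], 'joint_velocities': [-0.087, 0.057, 0.018, -0.05, 0.007, 0.075], 'effort': [0.001, -39.066, 18.741, 4.22, 0.011, -0.0], 'tcp_pos': [0.215, -0.586, 0.221], 'ee_rot': [[-0.939, -0.343, -0.001], [-0.343, 0.939, 0.002], [0.0, 0.002, -1.0]], 'wrist_force': [-0.475, -0.799, -0.825], 'moment': [-0.025, -0.039, -0.006], 'gripper_force': 0.0, 'gripper_width': 1.0}
scene [[371.8, 0.0, 260.0], [0.0, 371.8, 200.4], [0.0, 0.0, 1.0]] [[0.875, 0.479, 0.956], [-0.41, -0.452, -0.793]]
handle [([213.9, 229.5], 0.82)]
hub [([218.8, 217.1], 0.82)]
handwheel [([220.2, 216.5], 0.62)]
thrust_collar [([213.0, 228.8], 0.73)]
lever_grip [([180.5, 139.7], 0.86)]
lever_pivot [([142.3, 165.2], 0.79)]
lock_lever [([182.8, 138.8], 0.77)]
top [[370.4, 0.0, 248.6], [0.0, 370.4, 185.0], [0.0, 0.0, 1.0]] [[0.398, 0.064, 1.147], [0.088, -0.0, -0.996]]
handle [([248.1, 126.3], 0.74)]
hub [([267.1, 134.7], 0.9)]
handwheel [([267.6, 135.4], 0.62)]
thrust_collar [([276.2, 149.8], 0.45)]
lever_grip [([337.0, 146.2], 0.71)]
lever_pivot [([405.4, 149.5], 0.68)]
lock_lever []
wrist [[319.5, 0.0, 255.3], [0.0, 319.5, 192.8], [0.0, 0.0, 1.0]] [[0.14, -0.614, 0.385], [0.265, 0.099, -0.959]]
handle [([206.5, 331.5], 0.31)]
hub []
handwheel []
thrust_collar []
lever_grip []
lever_pivot [([207.8, 333.1], 0.95)]
lock_lever []
```

View pics/a.png

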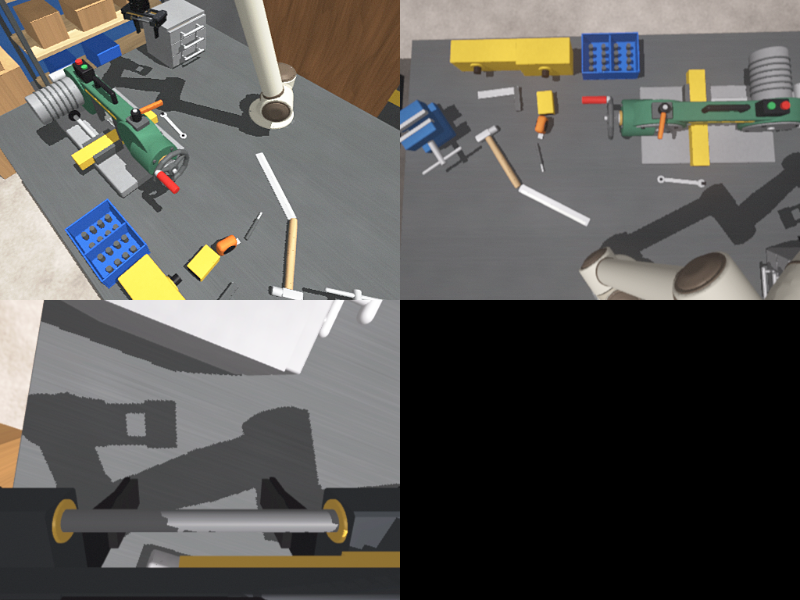

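```bash
cat > loc.py <<'E'
from h import *
cs={n:capture(n) for n in("scene","top")}
R={}
for l in("handle","hub","thrust_collar","lever_grip","lever_pivot"):
    rs=[];
    for n,c in cs.items():
        r=search_frame(c,l)
        if r: rs.append((c,r[0]["centre"]))
    if len(rs)<2: print(l,"missing");continue
    P=tri([ray(*r) for r in rs]); R[l]=P
    print(l,P.round(4),[ (proj(c,P)[0]-px).round(1).tolist() for c,px in rs])
z={"lever_pivot":.3195,"lever_grip":.3195,"hub":.185}
for n,c in cs.items():
    for l,zz in z.items():
        r=search_frame(c,l)
        if r: print(n,l,atz(c,r[0]["centre"],zz).round(4))
E
python3 loc.py; python3 - <<'E'
from h import *
c=capture("scene"); t=capture("top")
cv2.imwrite("pics/b.png",np.hstack([cv2.resize(c["color"][110:270,110:250],(420,480),interpolation=cv2.INTER_CUBIC),cv2.resize(t["color"][90:190,230:310],(380,480),interpolation=cv2.INTER_CUBIC)])[:,:,::-1])
E
```

```text
handle [0.6461 0.0816 0.2357] [[0.1, 0.0], [0.0, -0.0]]
hub missing
thrust_collar missing
lever_grip [ 0.5629 -0.1197  0.3204] [[1.6, 0.3], [1.2, -1.3]]
lever_pivot [0.6388 0.0933 0.4789] [[-55.0, -175.8], [-164.5, -52.4]]
scene lever_pivot [0.7448 0.3417 0.3195]
scene lever_grip [ 0.5647 -0.1242  0.3195]
scene hub [0.5895 0.0324 0.185 ]
top lever_pivot [ 0.5659 -0.2687  0.3195]
top lever_grip [ 0.5602 -0.1171  0.3195]
```

View pics/b.png

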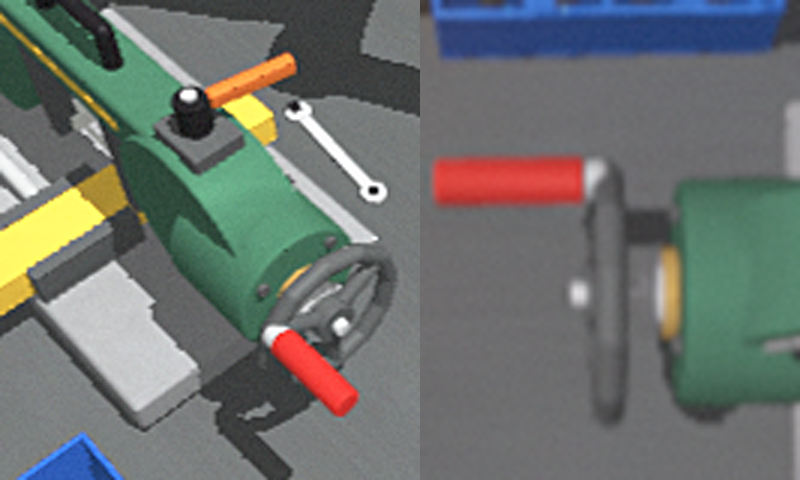

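```bash
cat > fit.py <<'E'
from h import *
from scipy.optimize import least_squares
def pts(p):
    x,y,yaw,w,a=p  # screw_axis xy, yaw, wheel mid-plane offset, handle angle from top toward -x
    c,s=np.cos(yaw),np.sin(yaw); X=np.array([c,s,0]);Y=np.array([-s,c,0]);Z=np.array([0,0,1.]);O=np.array([x,y,.185])
    H=O+Y*w; rad=.065*(-np.sin(a)*X+np.cos(a)*Z); pv=O-.15*Y+.1345*Z
    return dict(axis=O,hub=H,free=H+rad+.093*Y,inner=H+rad+.013*Y,handle=H+rad+.06*Y,pivtop=pv+.010*Z,pivot=pv,tip=pv-.092*X,grip=pv-.07*X)
E
python3 - <<'E'
from fit import *
cs={n:capture(n) for n in("scene","top")}
obs=[("scene","pivtop",(173.3,141.7)),("scene","tip",(207,131)),("scene","free",(224.3,243.3)),("scene","inner",(202.3,222.7)),("scene","hub",(220,211.7)),
("top","free",(233.2,127.7)),("top","inner",(264.7,127.7)),("top","hub",(269.6,150.4)),("top","pivtop",(339.2,137)),("top","tip",(334,178))]
f=lambda p:np.concatenate([proj(cs[n],pts(p)[k])[0]-o for n,k,o in obs])
best=min((least_squares(f,[.6,0,0,.03,a],loss="soft_l1") for a in np.arange(0,6.3,.8)),key=lambda r:r.cost)
print(best.cost,best.x.round(4)); print(best.fun.reshape(-1,2).round(1).tolist())
for k,v in pts(best.x).items(): print(k,v.round(4))
np.save("p.npy",best.x)
E
```

```text
11.541604592617784 [ 0.5921  0.0322 -0.011  -0.0069  5.2972]
[[1.0, 1.6], [-1.3, -3.0], [0.2, 0.5], [0.5, -0.6], [-1.4, 2.6], [0.3, -0.3], [0.1, -0.6], [0.0, 0.4], [-3.3, 0.4], [2.1, 0.7]]
axis [0.5921 0.0322 0.185 ]
hub [0.5921 0.0254 0.185 ]
free [0.6473 0.1178 0.2209]
inner [0.6464 0.0378 0.2209]
handle [0.6469 0.0848 0.2209]
pivtop [ 0.5905 -0.1178  0.3295]
pivot [ 0.5905 -0.1178  0.3195]
tip [ 0.4985 -0.1167  0.3195]
grip [ 0.5205 -0.117   0.3195]
```

```bash
python3 -m pendant '[{"z":0.3,"rz":0.05},{"z":0.5,"rz":0.1},{"x":0.05,"y":0.2,"z":0.7,"rz":0.15},{"x":0.1,"y":0.4,"z":0.9,"rz":0.2},{"x":0.15,"y":0.6,"z":0.9,"rz":0.25},{"x":0.2,"y":0.8,"z":0.9,"rz":0.3},{"x":0.2,"y":0.8,"z":0.9,"rz":0.35},{"x":0.2,"y":0.8,"z":0.9,"rz":0.385}]'
python3 -m pendant '[{"x":0.1,"y":0.13},{"x":0.25,"y":0.3},{"x":0.4,"y":0.5},{"x":0.6,"y":0.75},{"x":0.75,"y":0.9},{"x":0.8,"y":1.0},{"x":0.8,"y":1.0},{"x":0.8,"y":1.0}]'
python3 -m pendant '[{"x":0.1,"y":0.13},{"x":0.25,"y":0.3},{"x":0.4,"y":0.5},{"x":0.6,"y":0.75},{"x":0.72,"y":0.95},{"x":0.72,"y":0.95},{"x":0.72,"y":0.95},{"x":0.72,"y":0.95}]'
python3 - <<'E'
from fit import *
p=np.load("p.npy"); c=capture("wrist"); save(c,"w1.png")
print({k:proj(c,v)[0].round(1).tolist() for k,v in pts(p).items()})
for l in("handle","hub","thrust_collar"): print(l,[(np.round(x["centre"],1).tolist(),round(x["conf"],2)) for x in search_frame(c,l)[:2]])
print(np.round(sense()["joints"],1))
E
```

```text
{'axis': [638.7, 671.0], 'hub': [634.0, 669.9], 'free': [704.2, 762.9], 'inner': [647.4, 751.4], 'handle': [681.0, 758.2], 'pivtop': [702.1, 987.3], 'pivot': [683.6, 950.6], 'tip': [784.6, 913.4], 'grip': [758.3, 923.1]}
handle []
hub []
thrust_collar []
[-55.1  22.    0.5  -0.  -68.4 -14.8]$[0]: bad value
$[0]: bad value
$[0]: bad value
```

View pics/w1.png

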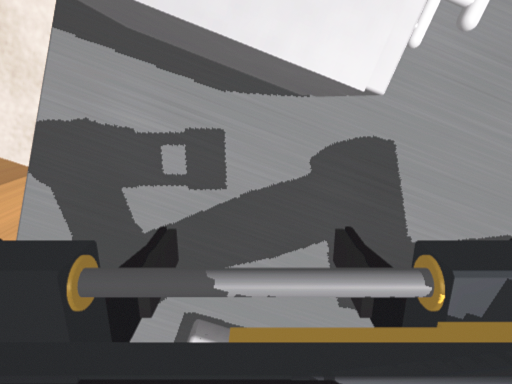

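The picture shows only the parked view over the bench (the arm had not moved): the rows need every key.

```bash
python3 -m pendant '[{"x":0,"y":0,"z":0.3,"rx":0,"ry":0,"rz":0.05,"claw":1},{"x":0,"y":0,"z":0.5,"rx":0,"ry":0,"rz":0.1,"claw":1},{"x":0.05,"y":0.2,"z":0.7,"rx":0,"ry":0,"rz":0.15,"claw":1},{"x":0.1,"y":0.4,"z":0.9,"rx":0,"ry":0,"rz":0.2,"claw":1},{"x":0.15,"y":0.6,"z":0.9,"rx":0,"ry":0,"rz":0.25,"claw":1},{"x":0.2,"y":0.8,"z":0.9,"rx":0,"ry":0,"rz":0.3,"claw":1},{"x":0.2,"y":0.8,"z":0.9,"rx":0,"ry":0,"rz":0.35,"claw":1},{"x":0.2,"y":0.8,"z":0.9,"rx":0,"ry":0,"rz":0.385,"claw":1}]' && 
python3 -m pendant '[{"x":0.1,"y":0.13,"z":0,"rx":0,"ry":0,"rz":0,"claw":1},{"x":0.25,"y":0.3,"z":0,"rx":0,"ry":0,"rz":0,"claw":1},{"x":0.4,"y":0.5,"z":0,"rx":0,"ry":0,"rz":0,"claw":1},{"x":0.6,"y":0.75,"z":0,"rx":0,"ry":0,"rz":0,"claw":1},{"x":0.75,"y":0.9,"z":0,"rx":0,"ry":0,"rz":0,"claw":1},{"x":0.8,"y":1,"z":0,"rx":0,"ry":0,"rz":0,"claw":1},{"x":0.8,"y":1,"z":0,"rx":0,"ry":0,"rz":0,"claw":1},{"x":0.8,"y":1,"z":0,"rx":0,"ry":0,"rz":0,"claw":1}]'
```

```text
time_s: 3.5
tcp_pos: [0.2649, -0.3859, 0.4483]
ee_rot: [[-0.005, -1.0, 0.001], [-1.0, 0.005, -0.001], [0.001, -0.001, -1.0]]
wrist_force: [-0.2, 0.1, -0.7]
gripper_width: 1.0
gripper_force: 0.0
time_s: 4.5
tcp_pos: [0.4645, -0.1372, 0.4478]
ee_rot: [[-0.01, -1.0, 0.0], [-1.0, 0.01, -0.0], [0.0, -0.0, -1.0]]
wrist_force: [-0.6, -0.6, -0.3]
gripper_width: 1.0
gripper_force: 0.0
```

```bash
python3 -m pendant '[{"x":0.1,"y":0.13,"z":0,"rx":0,"ry":0,"rz":0,"claw":1},{"x":0.25,"y":0.3,"z":0,"rx":0,"ry":0,"rz":0,"claw":1},{"x":0.4,"y":0.5,"z":0,"rx":0,"ry":0,"rz":0,"claw":1},{"x":0.6,"y":0.75,"z":-0.1,"rx":0,"ry":0,"rz":0,"claw":1},{"x":0.72,"y":0.95,"z":-0.2,"rx":0,"ry":0,"rz":0,"claw":1},{"x":0.72,"y":0.95,"z":-0.3,"rx":0,"ry":0,"rz":0,"claw":1},{"x":0.72,"y":0.95,"z":-0.3,"rx":0,"ry":0,"rz":0,"claw":1},{"x":0.72,"y":0.95,"z":-0.3,"rx":0,"ry":0,"rz":0,"claw":1}]'
python3 - <<'E'
from fit import *
p=np.load("p.npy"); c=capture("wrist"); save(c,"w2.png")
print({k:proj(c,v)[0].round(1).tolist() for k,v in pts(p).items()})
for l in("handle","hub","thrust_collar"): print(l,[(np.round(x["centre"],1).tolist(),round(x["conf"],2)) for x in search_frame(c,l)[:2]])
print(np.round(sense()["joints"],1), np.round(c["world_to_cam"],3).tolist())
E
```

```text
time_s: 5.5
tcp_pos: [0.645, 0.0987, 0.3747]
ee_rot: [[-0.012, -1.0, 0.003], [-1.0, 0.012, -0.0], [0.0, -0.003, -1.0]]
wrist_force: [-0.8, -0.3, 1.0]
gripper_width: 1.001
gripper_force: 0.0
{'axis': [303.8, 109.3], 'hub': [304.1, 102.6], 'free': [252.8, 196.4], 'inner': [252.6, 117.1], 'handle': [252.7, 165.0], 'pivtop': [357.8, -191.6], 'pivot': [352.0, -175.2], 'tip': [526.6, -175.7], 'grip': [484.8, -175.6]}
handle [([249.6, 158.2], 0.84)]
hub [([259.7, 111.8], 0.84)]
thrust_collar [([306.4, 75.4], 0.76)]
[ 23.   21.8  21.3   0.  -89.3 -23.6] [[-1.0, 0.011, -0.004, 0.644], [-0.01, -0.959, -0.285, 0.178], [-0.007, -0.285, 0.959, -0.505], [0.0, 0.0, 0.0, 1.0]]
```

View pics/w2.png

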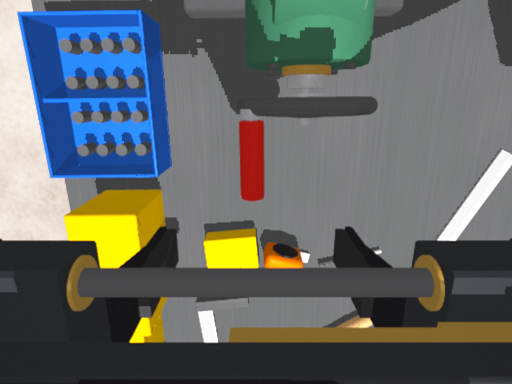

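The wrist view shows the red handle from (252,118) to (252,199), agreeing with the model within about 2 mm. Descend and close.

```bash
python3 -m pendant '[{"x":0.008,"y":-0.024,"z":-0.15,"rx":0,"ry":0,"rz":0,"claw":1},{"x":0.008,"y":-0.024,"z":-0.35,"rx":0,"ry":0,"rz":0,"claw":1},{"x":0.008,"y":-0.024,"z":-0.55,"rx":0,"ry":0,"rz":0,"claw":1},{"x":0.008,"y":-0.024,"z":-0.65,"rx":0,"ry":0,"rz":0,"claw":1},{"x":0.008,"y":-0.024,"z":-0.7,"rx":0,"ry":0,"rz":0,"claw":1},{"x":0.008,"y":-0.024,"z":-0.7,"rx":0,"ry":0,"rz":0,"claw":0},{"x":0.008,"y":-0.024,"z":-0.7,"rx":0,"ry":0,"rz":0,"claw":0},{"x":0.008,"y":-0.024,"z":-0.7,"rx":0,"ry":0,"rz":0,"claw":0}]'
```

```text
time_s: 6.7
tcp_pos: [0.6474, 0.0948, 0.1991]
ee_rot: [[-0.01, -1.0, 0.003], [-1.0, 0.01, 0.001], [-0.001, -0.003, -1.0]]
wrist_force: [-0.2, 0.1, -0.4]
gripper_width: 0.744
gripper_force: 0.0
```

```bash
python3 -m pendant '[{"x":0,"y":0,"z":0,"rx":0,"ry":0,"rz":0,"claw":0},{"x":0,"y":0,"z":0,"rx":0,"ry":0,"rz":0,"claw":0},{"x":0,"y":0,"z":0,"rx":0,"ry":0,"rz":0,"claw":0},{"x":0,"y":0,"z":0,"rx":0,"ry":0,"rz":0,"claw":0},{"x":0,"y":0,"z":0,"rx":0,"ry":0,"rz":0,"claw":0},{"x":0,"y":0,"z":0,"rx":0,"ry":0,"rz":0,"claw":0},{"x":0,"y":0,"z":0,"rx":0,"ry":0,"rz":0,"claw":0},{"x":0,"y":0,"z":0,"rx":0,"ry":0,"rz":0,"claw":0}]'
python3 - <<'E'
from fit import *
# chords around the circle: angle a from top toward -x; start a0
for c in(.590,.592):
  a0=-np.arcsin((.647-c)/.065)
  print(c,np.degrees(a0),.185+.065*np.cos(a0))
  for st in(10,15):
    print(st,[[round(-65*(np.sin(a0+np.radians(st*k))-np.sin(a0))/250,3),round(65*(np.cos(a0+np.radians(st*k))-np.cos(a0))/250,3)] for k in range(1,9)])
E
```

```text
time_s: 7.7
tcp_pos: [0.6496, 0.0948, 0.1986]
ee_rot: [[-0.01, -1.0, 0.007], [-1.0, 0.01, 0.001], [-0.001, -0.007, -1.0]]
wrist_force: [5.0, -0.6, -1.1]
gripper_width: 0.28
gripper_force: 30.0
0.59 -61.27339465185929 0.2162409987036265
10 [[np.float64(-0.025), np.float64(0.038)], [np.float64(-0.056), np.float64(0.07)], [np.float64(-0.093), np.float64(0.097)], [np.float64(-0.134), np.float64(0.117)], [np.float64(-0.177), np.float64(0.13)], [np.float64(-0.222), np.float64(0.135)], [np.float64(-0.267), np.float64(0.132)], [np.float64(-0.311), np.float64(0.121)]]
15 [[np.float64(-0.04), np.float64(0.055)], [np.float64(-0.093), np.float64(0.097)], [np.float64(-0.155), np.float64(0.125)], [np.float64(-0.222), np.float64(0.135)], [np.float64(-0.29), np.float64(0.128)], [np.float64(-0.353), np.float64(0.103)], [np.float64(-0.408), np.float64(0.063)], [np.float64(-0.45), np.float64(0.01)]]
0.592 -57.79577249602805 0.21964101615137746
10 [[np.float64(-0.027), np.float64(0.036)], [np.float64(-0.061), np.float64(0.067)], [np.float64(-0.099), np.float64(0.091)], [np.float64(-0.141), np.float64(0.109)], [np.float64(-0.185), np.float64(0.119)], [np.float64(-0.23), np.float64(0.121)], [np.float64(-0.275), np.float64(0.116)], [np.float64(-0.318), np.float64(0.102)]]
15 [[np.float64(-0.043), np.float64(0.052)], [np.float64(-0.099), np.float64(0.091)], [np.float64(-0.162), np.float64(0.115)], [np.float64(-0.23), np.float64(0.121)], [np.float64(-0.297), np.float64(0.11)], [np.float64(-0.359), np.float64(0.081)], [np.float64(-0.411), np.float64(0.038)], [np.float64(-0.45), np.float64(-0.017)]]
```

```bash
python3 -m pendant '[{"x":-0.027,"y":-0.001,"z":0.036,"rx":0,"ry":0,"rz":0,"claw":0},{"x":-0.061,"y":-0.001,"z":0.067,"rx":0,"ry":0,"rz":0,"claw":0},{"x":-0.099,"y":-0.002,"z":0.091,"rx":0,"ry":0,"rz":0,"claw":0},{"x":-0.141,"y":-0.003,"z":0.109,"rx":0,"ry":0,"rz":0,"claw":0},{"x":-0.185,"y":-0.003,"z":0.119,"rx":0,"ry":0,"rz":0,"claw":0},{"x":-0.23,"y":-0.004,"z":0.121,"rx":0,"ry":0,"rz":0,"claw":0},{"x":-0.275,"y":-0.005,"z":0.116,"rx":0,"ry":0,"rz":0,"claw":0},{"x":-0.318,"y":-0.005,"z":0.102,"rx":0,"ry":0,"rz":0,"claw":0}]'
python3 - <<'E'
from fit import *
c=capture("scene");print(sense()["tcp_pos"],sense()["wrist_force"])
cv2.imwrite("pics/s2.png",cv2.resize(c["color"][90:270,110:290],(600,600),interpolation=cv2.INTER_CUBIC)[:,:,::-1])
E
```

```text
time_s: 8.7
tcp_pos: [0.5708, 0.0937, 0.2284]
ee_rot: [[-0.009, -1.0, 0.012], [-1.0, 0.009, 0.001], [-0.001, -0.012, -1.0]]
wrist_force: [1.6, 0.2, 12.0]
gripper_width: 0.276
gripper_force: 30.0
[0.56868079 0.09356416 0.22754185] [-3.17910784  1.54779985 12.08968685]
```

View pics/s2.png

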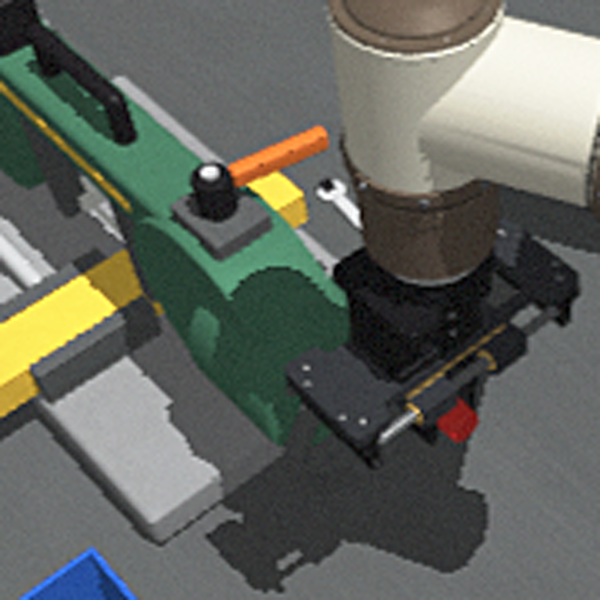

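The handle is between the pads (red end at ~(455,420) of the crop) and the wheel follows.

```bash
cat > rows.py <<'E'
import sys,numpy as np
cx,cz,X,Z,a0,st=map(float,sys.argv[1:7])
for k in range(1,9):
    a=np.radians(a0+st*k); print(round((cx-.065*np.sin(a)-X)/.25,3),round((cz+.065*np.cos(a)-Z)/.25,3),end=" | ")
print()
E
cat > an.py <<'E'
import sys,numpy as np
cx,cz,x,z,fx,fz=map(float,sys.argv[1:7])
a=np.arctan2(-(x-cx),z-cz); r=np.hypot(x-cx,z-cz)
print("angle",np.degrees(a)%360,"r",r*1000,"Ft",fx*np.cos(a)+fz*np.sin(a),"Fr_out",-fx*np.sin(a)+fz*np.cos(a))
E
python3 rows.py .5927 .1674 .5675 .2252 23.5 10; python3 an.py .5927 .1674 .5687 .2275 -3.2 12.1
```

```text
-0.043 -0.014 | -0.078 -0.043 | -0.108 -0.077 | -0.132 -0.115 | -0.148 -0.157 | -0.158 -0.202 | -0.159 -0.247 | -0.152 -0.292 | 
angle 21.7685281243874 r 64.71483601153605 Ft 1.5155721013109957 Fr_out 12.423889938571081
```

```bash
python3 -m pendant '[{"x":-0.043,"y":-0.001,"z":-0.014,"rx":0,"ry":0,"rz":0,"claw":0},{"x":-0.078,"y":-0.001,"z":-0.043,"rx":0,"ry":0,"rz":0,"claw":0},{"x":-0.108,"y":-0.002,"z":-0.077,"rx":0,"ry":0,"rz":0,"claw":0},{"x":-0.132,"y":-0.003,"z":-0.115,"rx":0,"ry":0,"rz":0,"claw":0},{"x":-0.148,"y":-0.003,"z":-0.157,"rx":0,"ry":0,"rz":0,"claw":0},{"x":-0.158,"y":-0.004,"z":-0.202,"rx":0,"ry":0,"rz":0,"claw":0},{"x":-0.159,"y":-0.005,"z":-0.247,"rx":0,"ry":0,"rz":0,"claw":0},{"x":-0.152,"y":-0.005,"z":-0.292,"rx":0,"ry":0,"rz":0,"claw":0}]'
```

```text
time_s: 9.75
tcp_pos: [0.5299, 0.0922, 0.1499]
ee_rot: [[-0.01, -1.0, 0.001], [-1.0, 0.01, 0.0], [-0.0, -0.001, -1.0]]
wrist_force: [0.6, -0.8, 4.5]
gripper_width: 0.276
gripper_force: 30.0
```

```bash
python3 an.py .5927 .1674 .5299 .1499 .6 4.5; python3 rows.py .5927 .1674 .5295 .1522 103.5 10;
```

```text
angle 105.57115571851891 r 65.1927143168621 Ft 4.1737792765843045 Fr_out -1.7859357632220159
0.014 -0.043 | 0.036 -0.083 | 0.064 -0.118 | 0.098 -0.148 | 0.137 -0.172 | 0.179 -0.188 | 0.223 -0.198 | 0.269 -0.199 |
```

```bash
python3 -m pendant '[{"x":0.014,"y":-0.001,"z":-0.043,"rx":0,"ry":0,"rz":0,"claw":0},{"x":0.036,"y":-0.001,"z":-0.083,"rx":0,"ry":0,"rz":0,"claw":0},{"x":0.064,"y":-0.002,"z":-0.118,"rx":0,"ry":0,"rz":0,"claw":0},{"x":0.098,"y":-0.003,"z":-0.148,"rx":0,"ry":0,"rz":0,"claw":0},{"x":0.137,"y":-0.003,"z":-0.172,"rx":0,"ry":0,"rz":0,"claw":0},{"x":0.179,"y":-0.004,"z":-0.188,"rx":0,"ry":0,"rz":0,"claw":0},{"x":0.223,"y":-0.005,"z":-0.198,"rx":0,"ry":0,"rz":0,"claw":0},{"x":0.269,"y":-0.005,"z":-0.199,"rx":0,"ry":0,"rz":0,"claw":0}]'
```

```text
time_s: 10.75
tcp_pos: [0.5976, 0.0907, 0.102]
ee_rot: [[-0.01, -1.0, 0.001], [-1.0, 0.01, -0.001], [0.001, -0.001, -1.0]]
wrist_force: [-6.6, 0.8, 17.5]
gripper_width: 0.277
gripper_force: 30.0
```

```bash
python3 - <<'E'
from h import *
for i in range(5):
    s=sense(); print(np.round(s["tcp_pos"],4),np.round(s["wrist_force"],1),np.round(s["moment"],2),s["time_s"]); capture("wrist")
E
```

```text
[0.5976 0.0907 0.102 ] [-6.6  0.8 17.5] [ 0.28  1.84 -0.18] 10.75
[0.5991 0.0907 0.1023] [-4.1 -0.6 14.8] [-0.04  1.2  -0.12] 10.8
[0.599  0.0907 0.1023] [-1.4 -0.5 12.8] [-0.27  0.51 -0.02] 10.85
[0.599  0.0907 0.1024] [-1.2 -0.3 12.9] [-0.17  0.4  -0.06] 10.9
[0.599  0.0908 0.1024] [-0.8 -1.9 12.3] [-0.2   0.29 -0.08] 10.95
```

```bash
python3 rows.py .5927 .1690 .59675 .1025 183.5 10;
```

```text
0.044 0.013 | 0.087 0.028 | 0.127 0.049 | 0.163 0.077 | 0.193 0.111 | 0.216 0.15 | 0.233 0.192 | 0.242 0.237 |
```

```bash
python3 -m pendant '[{"x":0.044,"y":-0.001,"z":0.013,"rx":0,"ry":0,"rz":0,"claw":0},{"x":0.087,"y":-0.001,"z":0.028,"rx":0,"ry":0,"rz":0,"claw":0},{"x":0.127,"y":-0.002,"z":0.049,"rx":0,"ry":0,"rz":0,"claw":0},{"x":0.163,"y":-0.003,"z":0.077,"rx":0,"ry":0,"rz":0,"claw":0},{"x":0.193,"y":-0.003,"z":0.111,"rx":0,"ry":0,"rz":0,"claw":0},{"x":0.216,"y":-0.004,"z":0.15,"rx":0,"ry":0,"rz":0,"claw":0},{"x":0.233,"y":-0.005,"z":0.192,"rx":0,"ry":0,"rz":0,"claw":0},{"x":0.242,"y":-0.005,"z":0.237,"rx":0,"ry":0,"rz":0,"claw":0}]'
```

```text
time_s: 12.0
tcp_pos: [0.6566, 0.0901, 0.1576]
ee_rot: [[-0.011, -1.0, -0.003], [-1.0, 0.011, 0.0], [-0.0, 0.003, -1.0]]
wrist_force: [-1.3, 4.8, -9.1]
gripper_width: 0.274
gripper_force: 30.0
```

```bash
python3 rows.py .5927 .1690 .65725 .16175 263.5 6;
```

```text
0.002 0.027 | 0.001 0.054 | -0.003 0.081 | -0.01 0.107 | -0.02 0.133 | -0.032 0.157 | -0.047 0.18 | -0.063 0.201 |
```

```bash
python3 -m pendant '[{"x":0.002,"y":0,"z":0.027,"rx":0,"ry":0,"rz":0,"claw":0},{"x":0.001,"y":0,"z":0.054,"rx":0,"ry":0,"rz":0,"claw":0},{"x":-0.003,"y":0,"z":0.081,"rx":0,"ry":0,"rz":0,"claw":0},{"x":-0.01,"y":0,"z":0.107,"rx":0,"ry":0,"rz":0,"claw":0},{"x":-0.02,"y":0,"z":0.133,"rx":0,"ry":0,"rz":0,"claw":0},{"x":-0.032,"y":0,"z":0.157,"rx":0,"ry":0,"rz":0,"claw":0},{"x":-0.047,"y":0,"z":0.18,"rx":0,"ry":0,"rz":0,"claw":0},{"x":-0.063,"y":0,"z":0.201,"rx":0,"ry":0,"rz":0,"claw":0}]'; python3 an.py .5927 .169 .6566 .1576 -1.3 -9.1
```

```text
time_s: 13.0
tcp_pos: [0.6425, 0.0899, 0.2098]
ee_rot: [[-0.01, -1.0, 0.004], [-1.0, 0.01, 0.001], [-0.001, -0.004, -1.0]]
wrist_force: [3.0, 4.9, -13.2]
gripper_width: 0.276
gripper_force: 30.0
angle 259.8846386759328 r 64.90893621066358 Ft 9.186870634648217 Fr_out 0.3184461371068412
```

```bash
python3 rows.py .5927 .1690 .6415 .212 311.5 3;
```

```text
-0.01 0.01 | -0.02 0.02 | -0.03 0.029 | -0.041 0.037 | -0.052 0.045 | -0.063 0.052 | -0.075 0.059 | -0.087 0.065 |
```

```bash
python3 -m pendant '[{"x":-0.01,"y":0,"z":0.01,"rx":0,"ry":0,"rz":0,"claw":0},{"x":-0.02,"y":0,"z":0.02,"rx":0,"ry":0,"rz":0,"claw":0},{"x":-0.03,"y":0,"z":0.029,"rx":0,"ry":0,"rz":0,"claw":0},{"x":-0.041,"y":0,"z":0.037,"rx":0,"ry":0,"rz":0,"claw":0},{"x":-0.052,"y":0,"z":0.045,"rx":0,"ry":0,"rz":0,"claw":0},{"x":-0.063,"y":0,"z":0.052,"rx":0,"ry":0,"rz":0,"claw":0},{"x":-0.075,"y":0,"z":0.059,"rx":0,"ry":0,"rz":0,"claw":0},{"x":-0.087,"y":0,"z":0.065,"rx":0,"ry":0,"rz":0,"claw":0}]'
```

```text
time_s: 14.0
tcp_pos: [0.6224, 0.0899, 0.2261]
ee_rot: [[-0.01, -1.0, 0.007], [-1.0, 0.01, 0.002], [-0.002, -0.007, -1.0]]
wrist_force: [7.2, 2.6, -15.0]
gripper_width: 0.279
gripper_force: 30.0
```

```bash
python3 rows.py .5927 .1665 .61975 .22825 335.5 3.5;
```

```text
-0.015 -0.004 | -0.03 0.001 | -0.045 0.005 | -0.061 0.009 | -0.077 0.011 | -0.092 0.013 | -0.108 0.013 | -0.124 0.013 |
```

```bash
python3 -m pendant '[{"x":-0.015,"y":0,"z":0,"rx":0,"ry":0,"rz":0,"claw":0},{"x":-0.03,"y":0,"z":0.001,"rx":0,"ry":0,"rz":0,"claw":0},{"x":-0.045,"y":0,"z":0.005,"rx":0,"ry":0,"rz":0,"claw":0},{"x":-0.061,"y":0,"z":0.009,"rx":0,"ry":0,"rz":0,"claw":0},{"x":-0.077,"y":0,"z":0.011,"rx":0,"ry":0,"rz":0,"claw":0},{"x":-0.092,"y":0,"z":0.013,"rx":0,"ry":0,"rz":0,"claw":0},{"x":-0.108,"y":0,"z":0.013,"rx":0,"ry":0,"rz":0,"claw":0},{"x":-0.124,"y":0,"z":0.013,"rx":0,"ry":0,"rz":0,"claw":0}]'; python3 an.py .5927 .1675 .6224 .2261 7.2 -15
```

```text
time_s: 15.0
tcp_pos: [0.5962, 0.09, 0.2332]
ee_rot: [[-0.009, -1.0, 0.02], [-1.0, 0.009, 0.003], [-0.003, -0.02, -1.0]]
wrist_force: [16.3, 1.4, -9.5]
gripper_width: 0.28
gripper_force: 30.0
angle 333.1229258788554 r 65.69665136062869 Ft 13.20341268595974 Fr_out -10.124716956253017
```

Tangential force ≈16.8 N here, with a smoothed fit of about 16 N. Stop, relax, open.

```bash
python3 -m pendant '[{"x":0.012,"y":0,"z":0,"rx":0,"ry":0,"rz":0,"claw":0},{"x":0.024,"y":0,"z":0,"rx":0,"ry":0,"rz":0,"claw":0},{"x":0.024,"y":0,"z":0,"rx":0,"ry":0,"rz":0,"claw":0.2},{"x":0.024,"y":0,"z":0,"rx":0,"ry":0,"rz":0,"claw":1},{"x":0.024,"y":0,"z":0,"rx":0,"ry":0,"rz":0,"claw":1},{"x":0.024,"y":0,"z":0,"rx":0,"ry":0,"rz":0,"claw":1},{"x":0.024,"y":0,"z":0,"rx":0,"ry":0,"rz":0,"claw":1},{"x":0.024,"y":0,"z":0,"rx":0,"ry":0,"rz":0,"claw":1}]'
```

```text
time_s: 16.0
tcp_pos: [0.5946, 0.0894, 0.2294]
ee_rot: [[-0.011, -1.0, 0.0], [-1.0, 0.011, -0.0], [0.0, -0.0, -1.0]]
wrist_force: [0.6, -0.1, -0.8]
gripper_width: 0.761
gripper_force: 0.0
```

```bash
python3 -m pendant '[{"x":0,"y":0,"z":0.1,"rx":0,"ry":0,"rz":0,"claw":1},{"x":0,"y":0,"z":0.3,"rx":0,"ry":0,"rz":0,"claw":1},{"x":0,"y":0,"z":0.5,"rx":0,"ry":0,"rz":0,"claw":1},{"x":0,"y":0,"z":0.7,"rx":0,"ry":0,"rz":0,"claw":0},{"x":-0.1,"y":-0.18,"z":0.8,"rx":0,"ry":0,"rz":0,"claw":0},{"x":-0.2,"y":-0.36,"z":0.8,"rx":0,"ry":0,"rz":0,"claw":0},{"x":-0.2,"y":-0.36,"z":0.8,"rx":0,"ry":0,"rz":0,"claw":0},{"x":-0.2,"y":-0.36,"z":0.8,"rx":0,"ry":0,"rz":0,"claw":0}]'
python3 - <<'E'
from fit import *
p=np.load("p.npy"); c=capture("wrist"); save(c,"w3.png")
print({k:proj(c,v)[0].round(1).tolist() for k,v in pts(p).items()})
for l in("handle","lever_grip","lever_pivot"): print(l,[(np.round(x["centre"],1).tolist(),round(x["conf"],2)) for x in search_frame(c,l)[:2]])
E
```

```text
time_s: 17.0
tcp_pos: [0.5445, -0.0004, 0.4292]
ee_rot: [[-0.011, -1.0, 0.0], [-1.0, 0.011, 0.0], [-0.0, -0.0, -1.0]]
wrist_force: [0.9, 0.4, 0.5]
gripper_width: 0.52
gripper_force: 0.0
{'axis': [218.8, 186.3], 'hub': [218.7, 181.2], 'free': [175.8, 258.1], 'inner': [171.2, 198.9], 'handle': [174.0, 234.5], 'pivtop': [191.3, 44.9], 'pivot': [193.8, 46.9], 'tip': [311.5, 47.1], 'grip': [283.3, 47.0]}
handle [([216.2, 226.4], 0.93)]
lever_grip [([220.1, 48.8], 0.94)]
lever_pivot [([218.8, 166.8], 0.73), ([218.2, 73.8], 0.68)]
```

View pics/w3.png

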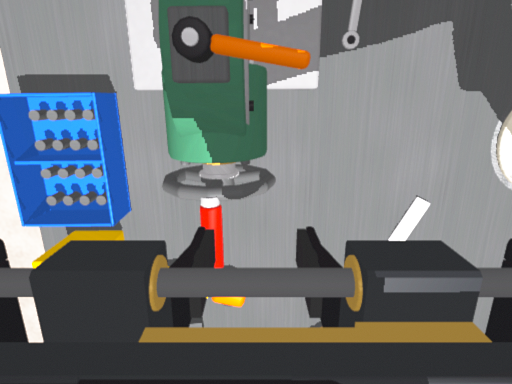

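The wrist view shows the lever from its black pivot (191,38) to its tip (309,59), and the handle on top of the wheel (vertical red bar at col ~212).

```bash
python3 - <<'E'
from h import *
c=capture("wrist")
P=atz(c,(191,38),.3295);T=atz(c,(308.5,59),.3195);print(P,T,np.linalg.norm((T-P)[:2]))
r=regions_of(c,"lock_lever")
if r: 
  m=r[0]["region"].astype(np.uint8); ys,xs=np.nonzero(m); print(r[0]["conf"],m.sum(),xs.min(),xs.max()); print(cv2.fitLine(np.c_[xs,ys].astype(np.float32),cv2.DIST_L2,0,.01,.01).ravel())
d=(T-P)[:2]; th=np.degrees(np.arctan2(d[1],d[0])); print("dir",th)
# contact finger path: square tool centre behind bar by off (perp, ccw side), radius 65
s=sense(); print(s["tcp_pos"],s["gripper_width"])
for t in list(np.arange(th,93,-10))+[93.4]:
    u=np.array([np.cos(np.radians(t)),np.sin(np.radians(t))]); n=np.array([-u[1],u[0]]) # ccw side
    hx=abs(n[0])*15+abs(n[1])*9.5
    q=P[:2]+.068*u+n*(6.5+hx)/1000; print(round(t,1),q.round(4),(q-P[:2]).round(4))
E
```

```text
[ 0.59080685 -0.12157715  0.3295    ] [ 0.5010515  -0.10736098  0.3195    ] 0.09087421198822407
0.89 3355 172 310
[9.8256052e-01 1.8594307e-01 2.3117586e+02 4.4589272e+01]
dir 170.9997985615156
[5.44943638e-01 2.56741534e-04 4.28678542e-01] 0.238754424588768
171.0 [ 0.5208 -0.1289] [-0.07   -0.0074]
161.0 [ 0.5199 -0.1187] [-0.0709  0.0029]
151.0 [ 0.5206 -0.1079] [-0.0702  0.0137]
141.0 [ 0.5233 -0.0969] [-0.0675  0.0247]
131.0 [ 0.528 -0.086] [-0.0628  0.0355]
121.0 [ 0.535  -0.0758] [-0.0558  0.0458]
111.0 [ 0.5441 -0.0667] [-0.0467  0.0549]
101.0 [ 0.5552 -0.0592] [-0.0356  0.0624]
93.4 [ 0.5648 -0.055 ] [-0.026   0.0666]
```

```bash
python3 -m pendant '[{"x":-0.03,"y":-0.2,"z":0,"rx":0,"ry":0,"rz":0,"claw":0},{"x":-0.06,"y":-0.4,"z":0,"rx":0,"ry":0,"rz":0,"claw":0},{"x":-0.095,"y":-0.62,"z":0,"rx":0,"ry":0,"rz":0,"claw":0},{"x":-0.095,"y":-0.62,"z":0,"rx":0,"ry":0,"rz":0,"claw":0},{"x":-0.095,"y":-0.62,"z":-0.2,"rx":0,"ry":0,"rz":0,"claw":0},{"x":-0.095,"y":-0.62,"z":-0.4,"rx":0,"ry":0,"rz":0,"claw":0},{"x":-0.095,"y":-0.62,"z":-0.5,"rx":0,"ry":0,"rz":0,"claw":0},{"x":-0.095,"y":-0.62,"z":-0.5,"rx":0,"ry":0,"rz":0,"claw":0}]'
```

```text
time_s: 18.3
tcp_pos: [0.5201, -0.1545, 0.3022]
ee_rot: [[-0.009, -1.0, -0.005], [-1.0, 0.009, 0.0], [-0.0, 0.005, -1.0]]
wrist_force: [0.9, 0.0, 0.9]
gripper_width: 0.007
gripper_force: 0.0
```

```bash
python3 -m pendant '[{"x":0,"y":0.1,"z":0.01,"rx":0,"ry":0,"rz":0,"claw":0},{"x":-0.004,"y":0.145,"z":0.01,"rx":0,"ry":0,"rz":0,"claw":0},{"x":-0.002,"y":0.19,"z":0.01,"rx":0,"ry":0,"rz":0,"claw":0},{"x":0.009,"y":0.232,"z":0.01,"rx":0,"ry":0,"rz":0,"claw":0},{"x":0.028,"y":0.276,"z":0.01,"rx":0,"ry":0,"rz":0,"claw":0},{"x":0.056,"y":0.317,"z":0.01,"rx":0,"ry":0,"rz":0,"claw":0},{"x":0.092,"y":0.353,"z":0.01,"rx":0,"ry":0,"rz":0,"claw":0},{"x":0.137,"y":0.383,"z":0.01,"rx":0,"ry":0,"rz":0,"claw":0}]'
```

```text
time_s: 19.3
tcp_pos: [0.5542, -0.0605, 0.3083]
ee_rot: [[-0.01, -1.0, -0.002], [-1.0, 0.01, -0.003], [0.003, 0.002, -1.0]]
wrist_force: [-3.5, -4.5, 0.5]
gripper_width: 0.009
gripper_force: 2.3
```

```bash
python3 -m pendant '[{"x":0.015,"y":0.008,"z":0,"rx":0,"ry":0,"rz":0,"claw":0},{"x":0.03,"y":0.014,"z":0,"rx":0,"ry":0,"rz":0,"claw":0},{"x":0.038,"y":0.016,"z":0,"rx":0,"ry":0,"rz":0,"claw":0},{"x":0.044,"y":0.016,"z":0,"rx":0,"ry":0,"rz":0,"claw":0},{"x":0.048,"y":0.016,"z":0,"rx":0,"ry":0,"rz":0,"claw":0},{"x":0.052,"y":0.016,"z":0,"rx":0,"ry":0,"rz":0,"claw":0},{"x":0.056,"y":0.016,"z":0,"rx":0,"ry":0,"rz":0,"claw":0},{"x":0.06,"y":0.016,"z":0,"rx":0,"ry":0,"rz":0,"claw":0}]'
```

```text
time_s: 20.3
tcp_pos: [0.57, -0.0552, 0.3066]
ee_rot: [[-0.01, -1.0, -0.0], [-1.0, 0.01, 0.001], [-0.001, 0.0, -1.0]]
wrist_force: [-4.2, 1.6, 1.6]
gripper_width: 0.003
gripper_force: 2.2
```

```bash
python3 -m pendant '[{"x":0.005,"y":0,"z":0,"rx":0,"ry":0,"rz":0,"claw":0},{"x":0.01,"y":0,"z":0,"rx":0,"ry":0,"rz":0,"claw":0},{"x":0.015,"y":0,"z":0,"rx":0,"ry":0,"rz":0,"claw":0},{"x":0.02,"y":0,"z":0,"rx":0,"ry":0,"rz":0,"claw":0},{"x":0.025,"y":0,"z":0,"rx":0,"ry":0,"rz":0,"claw":0},{"x":0.028,"y":0,"z":0,"rx":0,"ry":0,"rz":0,"claw":0},{"x":0.032,"y":0,"z":0,"rx":0,"ry":0,"rz":0,"claw":0},{"x":0.036,"y":0,"z":0,"rx":0,"ry":0,"rz":0,"claw":0}]'
```

```text
time_s: 21.3
tcp_pos: [0.5712, -0.0552, 0.3064]
ee_rot: [[-0.009, -1.0, -0.019], [-1.0, 0.009, 0.001], [-0.0, 0.019, -1.0]]
wrist_force: [-24.9, 8.1, 10.8]
gripper_width: 0.003
gripper_force: 12.5
```

At the stop (25 N, position held at 0.571). Back off and rise, then look.

```bash
python3 -m pendant '[{"x":-0.04,"y":0,"z":0,"rx":0,"ry":0,"rz":0,"claw":0},{"x":-0.12,"y":0,"z":0,"rx":0,"ry":0,"rz":0,"claw":0},{"x":-0.16,"y":0,"z":0.1,"rx":0,"ry":0,"rz":0,"claw":0},{"x":-0.16,"y":0,"z":0.3,"rx":0,"ry":0,"rz":0,"claw":0},{"x":-0.16,"y":0.1,"z":0.5,"rx":0,"ry":0,"rz":0,"claw":0},{"x":-0.1,"y":0.2,"z":0.6,"rx":0,"ry":0,"rz":0,"claw":0},{"x":-0.1,"y":0.2,"z":0.6,"rx":0,"ry":0,"rz":0,"claw":0},{"x":-0.1,"y":0.2,"z":0.6,"rx":0,"ry":0,"rz":0,"claw":0}]'
python3 - <<'E'
from h import *
c=capture("wrist"); save(c,"w4.png"); c2=capture("wrist"); print(sense()["wrist_force"])
for n,px,z in(("piv",None,0),): pass
r=regions_of(c,"lock_lever")
if r:
  ys,xs=np.nonzero(r[0]["region"]); print(r[0]["conf"],xs.min(),xs.max(),ys.min(),ys.max())
r=regions_of(c,"handle")
if r:
  print(r[0]["conf"],r[0]["centre"],atz(c,r[0]["centre"],.25))
E
```

```text
time_s: 22.3
tcp_pos: [0.5544, -0.0058, 0.4555]
ee_rot: [[-0.011, -1.0, -0.001], [-1.0, 0.011, -0.0], [0.0, 0.001, -1.0]]
wrist_force: [-0.8, -0.8, -0.6]
gripper_width: 0.006
gripper_force: 0.0
[-0.246483    0.0088869  -0.52997944]
0.8 192 229 31 157
0.58 [222.9, 218.0] [0.59378292 0.05666533 0.25      ]
```

View pics/w4.png

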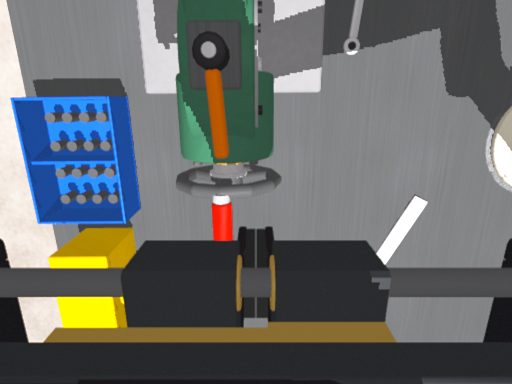

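The picture shows the lever running from (210,50) to (221,157), nearly along +y on its stop. The handle is still on top, at column 222, and the gripper is clear.

```bash
python3 -c "
from station import *
print(finish_job())"
```

```text
the job is handed in; nothing more can be done
None
```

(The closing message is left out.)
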